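# Fit the torch lens and nip up its slim lock ring

### The arm

A 6-joint arm with a two-finger parallel gripper is mounted at the origin on the work surface. World frame = base frame: x ahead of the robot, y to its left, z up, the work surface at z = 0. Lengths are in m, angles in rad, forces in N, time in s.
With the tool pointing down it reaches from about 0.375 to 0.9 m from the base axis. Payload 3.1 kg.
Tool frame: the origin (TCP) lies between the finger pads; the fingertips stand 14 mm ahead of it and the grasp point (between the pads) lies 5 mm behind it (robot.finger_overhang is the distance from the TCP to the fingertips, in m); z points along the fingers, y is the line along which they close (so a half turn about z gives the same grasp; the last joint's range is limited). The gripper opens to 87 mm and grips with 3 to 60 N. Pads are 19 mm wide; open, the fingers measure 117 mm over their backs; the gripper's body (75 mm by 190 mm) begins 51 mm behind the grasp point.
Start: joints at [0.957, 0.527, 1.433, -0, 1.181, -0.178], TCP at [0.264, 0.567, 0.237] pointing down, gripper open.
Joint ranges: [-3.08, 3.08], [-0.75, 2.2], [0.22, 2.44], [-1.43, 4.57], [0, 2.65], [-2.85, 2.85]. Speed limits (rad/s): [2.79, 2.79, 3.14, 3.14, 3.14, 3.14].

### API

Orientations are given as a unit quaternion [x, y, z, w].
In Python, from rig import monitor, cams, workorder, robot gives the robot as it stands.
- The arm moves only by the tool send_rows, never from a script. Its argument "moves" is one flat list of numbers, 7 for each row, row after row: the opening, from 0 (shut) to 1 (fully open), then the shift along the world's x, y, z in cm, then the turn, a rotation vector about the world's x, y, z in rad. A call has 1 to 5 rows; each row is the pose to reach, as a shift and turn from the pose commanded when the call began; what a row does not reach only later rows make up. A row lasts 1/12 s, in which the tool goes at most 41.7 mm and 7.16 degrees, less where a joint would pass 70% of its speed; a pose out of reach is approached as far as the arm can. A call with a gripper value outside its range is refused whole. The fingers move at their own pace and stop on an object; "grip_force" is the grip in N (left out, the last holds). Time passes only in rows, so rows that repeat a pose let the fingers close. It gives the time, the measured TCP pose, the force, the opening and the grip force at its end, in the units of the state.
- monitor.get_obs(): the state, without advancing time (a new reading comes with each control period).
- cams.camera(name): name is "scene" or "top" or "wrist"; returns a dict with "pixels" (384x512x3 uint8, blue, green, red), "range_z" (384x512 float32, m along the optical axis (not along the pixel's ray), 0 where there is no reading), "fovy" (degrees; the focal length in pixels is half the picture's height over the tangent of half this angle, whatever the lens; pixels are square), "cx", "cy" (the principal point, pixels), "rvec" (rotation vector, rad) and "tvec" (3), from world to camera coordinates, as OpenCV has them; the wrist camera has in their place "hand_eye" (4x4, takes a point from camera to tool coordinates, whose origin is the TCP and whose axes are the flange's). Camera axes: x right, y down, z forward; pixel columns grow to the right and rows downward; lengths in m; the calibration is good to about 2 mm. A picture is of the moment at which its call begins: read the wrist's pose just before it.
- workorder.hand_in(): hands the job in; it is judged then, once.
The state is a dict: "time": time; "q": joint angles; "joint_velocities": joint speeds; "joint_torque": joint torques, N m; "position": TCP position; "tool_rot": TCP orientation; "ft_force": force on the tool from outside, world axes, zero at the start; "moment": the same for the moment, N m; "grip_width": finger opening in m; "grip_force": force on a finger pad.
Only numpy, scipy, OpenCV 4.12 (cv2) and the standard library are available. Lean on these libraries where they do the work, as an engineer would, in place of code of your own. Each camera call takes 0.05 s, during which the arm holds its last target. There are 200 camera calls.

### The job

Fit the white lens cap into the top of the standing torch so that it sits fully home and let go of it, then turn the torch's slim lock ring clockwise (seen from above) until its nib meets the steel stop post and keep it pressed there at about 10 N (5 to 16 N at the post) for a full second; never force it past 22 N. Do not touch the torch's fixed rings, stand or post while doing so, leave the other things on the shelf where they are, and finish with the lens still home, the nib resting against the post and the ring let go.

Things in the scene. Friction and masses are not known exactly. Their poses are not given: they have to be found in the camera images.
- torch: black plastic torch standing upright, fixed; origin under its centre, z up, sizes in mm: stand 120 x 120 x 22, barrel diameter 42 to 60, fixed lower ring diameter 52 (top at 112), turning lock ring (113 to 123), fixed upper ring diameter 48 (124 to 136), with an open recess, diameter 36, 8 deep, in its top. The stop post is on its -y side
- bezel (a point): centre of the top rim of the torch's upper fixed ring, 136 mm above the shelf; z up. Here the lens cap goes: its flange rests on this rim
- ring_center (a point): centre of the slim aluminium lock ring, 118 mm above the shelf: diameter 58, 10 tall, 5 mm proud of the upper and 3 mm of the lower fixed ring. One nib, 8 wide, 10 tall, sticks out to 41 mm from the axis; the point turns with the ring, its x axis along the nib. Drag about 0.06 N m, no spring: stays where left. Turns 0.4 to 1.2 rad clockwise from above before the nib meets the post
- nib_face (a point): point on the nib's leading (clockwise) side face, 35 mm from the axis and 4 mm off the nib's middle line, where it will meet the stop post; turns with the ring
- stop_face (a point): where the nib nominally meets the stop post. The post is clamped by hand: its true place lies up to 2.2 mm either way along the nib's path and must be felt. Post: rigid steel pin, diameter 8, axis 36 mm from the torch's axis, top 123 mm above the shelf, on a fixed arm 10 wide (top at 110). 10 N there takes about 0.35 N m on the ring, plus the drag
- lens_mid (a point): centre, 18 mm above the underside, of the loose white lens cap, about 35 g, 36 tall, z up: spigot diameter 31, 7 long; flange diameter 42, 3 thick; above it a straight round window diameter 34, 26 tall, by which to hold it. It stands on its spigot on the shelf; fitted, this point lies 11 mm above bezel
- screwdriver: steel screwdriver lying on the shelf, 200 long; bystander
- dish: white ceramic dish of screws, diameter 96, 28 high, origin under its centre; bystander
- spare_ring: loose spare aluminium ring lying flat, diameter 58, bore 42, 10 high, origin under its centre, no nib; bystander
- tail_cap: black plastic tail cap, diameter 42, 26 high, origin under its centre; bystander
- cell: upright steel battery cell, diameter 26, 50 high, origin under its centre; bystander
- tape: grey tape measure, 65 x 35 x 60 high, origin under its centre; bystander
Mind the look-alikes: they are no part of the job. Of the things that look like the part that bears lens_mid, take the one that is farthest to the robot's left at the start. Of the things that look like the torch, the smaller one is meant.

How it is judged:
On the way, in this order (a step that is already met when the one before it is completed fails the run):
1. the lens cap sits home in the upper ring, let go, with the ring not yet at its stop (horizontal distance between lens_mid and bezel below 0.005 m and z of lens_mid in the frame of bezel between 0.008 and 0.0135 m and angle between lens_mid's own z axis and vertical below 0.08 rad and contact force between the fingers and lens below 0.2 N and distance between nib_face and stop_face above 0.008 m), for 0.3 s.
2. the lock ring's nib is pressed on the stop post at 5 to 16 N without a break for 0.9 s, the lens home (horizontal distance between lens_mid and bezel below 0.005 m and z of lens_mid in the frame of bezel between 0.008 and 0.0135 m and angle between lens_mid's own z axis and vertical below 0.08 rad and contact force between the fingers and lens below 0.2 N and contact force between lockring and torch between 5 and 16 N), for 0.9 s.
At the end, for the whole second after the job is handed in: the lens cap sits home (within 5 mm of the axis, its flange within 2.5 mm of the rim, tilt below 0.08 rad), released and still; the nib rests within 4.5 mm of the stop's nominal place (site stop_face), where it was pressed home; the ring is let go (horizontal distance between lens_mid and bezel below 0.005 m and z of lens_mid in the frame of bezel between 0.008 and 0.0135 m and angle between lens_mid's own z axis and vertical below 0.08 rad and contact force between the fingers and lens below 0.2 N and distance between nib_face and stop_face below 0.0045 m and contact force between the fingers and lockring below 0.2 N and linear speed of lens below 0.02 m/s); the robot touches nothing.
It fails at once if the nib is forced on the stop post with over 22 N (contact force between lockring and torch above 22 N).
It fails at once if the gripper or arm touches the torch's fixed rings, stand or post (over 1.5 N) (contact force between any of the fingers, the arm and torch above 1.5 N).
It fails at once if a bystander is shifted by more than 15 mm (distance of any of screwdriver, dish, spare_ring, tail_cap, cell, tape from where it was at the start of the episode above 0.015 m).
It also fails if it takes over 72 s, if anything falls off the work surface, if the arm or the gripper's body presses on something with over 40 N, if the wrist force passes 120 N, or if a joint passes its speed limit or range.

## Working session

There is one attempt and no reset: what is moved stays moved. The work goes in short steps, Python scripts to look and compute and a tool call to move; the robot and the scene stay as the last step left them, time stands still between calls to the robot, and variables do not carry over. Pictures are saved under pics/ and viewed, at most 10 in all, crops included, and the job is handed in when it is done.

Besides the shell and the picture viewer there is one more tool, called after "Emit:" by a JSON object that holds its "op" and its "data". send_rows: Moves the arm, as the interface text tells. Its arguments: {"type":"object","properties":{"moves":{"type":"array","items":{"type":"number"}},"grip_force":{"type":"number"}},"required":["moves"]}

```bash
mkdir -p pics; ls; cat > h.py <<'E'
import numpy as np,cv2
from rig import monitor,cams,workorder,robot
from scipy.spatial.transform import Rotation as R
def cloud(name):
    o=monitor.get_obs(); c=cams.camera(name); d=c["range_z"]; H,W=d.shape
    f=H/2/np.tan(np.radians(c["fovy"])/2); v,u=np.mgrid[:H,:W]
    P=np.stack([(u-c["cx"])/f*d,(v-c["cy"])/f*d,d],-1)
    if "hand_eye" in c:
        M=np.array(c["hand_eye"]); P=P@M[:3,:3].T+M[:3,3]
        P=R.from_quat(o["tool_rot"]).apply(P.reshape(-1,3)).reshape(P.shape)+o["position"]
    else:
        Rm=cv2.Rodrigues(np.array(c["rvec"],float))[0]; P=(P-np.array(c["tvec"]).ravel())@Rm
    P[d==0]=np.nan
    return c["pixels"],P,c
E
python3 - <<'E'
from h import *
print(monitor.get_obs())
for n in("top","scene"):
    p,P,c=cloud(n); cv2.imwrite(f"pics/{n}0.png",p); np.savez(f"{n}0.npz",p=p,P=P)
    print(n,c["fovy"],c["cx"],c["cy"],c["rvec"],c["tvec"])
E
```

```text
pics
{'time': 0.0, 'q': array([ 9.56498262e-01,  5.28471358e-01,  1.43392571e+00,  6.23782734e-06,
        1.18137770e+00, -1.78549957e-01]), 'joint_velocities': array([-0.00045497,  0.00049897,  0.00015677,  0.00117009,  0.00109484,
        0.00080057]), 'joint_torque': array([ 8.26473879e-04, -4.40050292e+01, -1.76597178e+01,  6.34914148e-02,
        5.83246630e-02, -1.48025256e-04]), 'position': array([0.26338904, 0.56600612, 0.23556096]), 'tool_rot': array([ 2.16155457e-01,  9.76358350e-01, -1.00533262e-03, -4.23943083e-04]), 'ft_force': array([-0.18189657,  0.76684115,  0.7087316 ]), 'moment': array([ 0.02546615, -0.02218531,  0.03209954]), 'grip_force': 0.0, 'grip_width': 0.08688799353040394}
top 44.11422864550443 257.18880391802423 201.35519847238646 [ 2.18844186 -2.19650773  0.08091759] [-0.01877789  0.47640333  1.48202929]
scene 47.58980389204679 252.96609783806855 194.40257781767718 [ 0.70451962  2.64934217 -1.0608457 ] [ 0.41375614 -0.07733375  1.40413286]
```

View pics/top0.png

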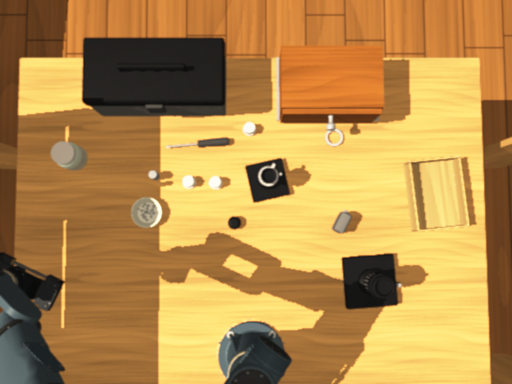

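View pics/scene0.png

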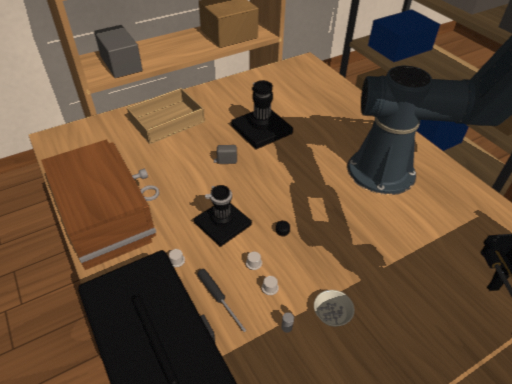

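The top view shows three white caps at (189,182), (216,183) and (249,128), so the leftmost is (189,182). The smaller torch is at (268,178) and the larger one at (370,280). The cell is at (153,175).

```bash
python3 - <<'E'
from h import *
for n in("top0","scene0"):
    z=np.load(n+".npz"); p,P=z["p"],z["P"]; g=p.astype(int)
    x,y,h=P[...,0],P[...,1],P[...,2]
    print(n)
    m=(h>0.012)&(h<0.2)&(x>.3)&(x<1.0)&(y>-.4)&(y<.45)
    k,l,s,c=cv2.connectedComponentsWithStats(m.astype(np.uint8))
    for i in range(1,k):
        if s[i,4]>15:
            q=P[l==i]; print(s[i],'cen',((q.min(0)+q.max(0))/2).round(3),'size',np.ptp(q,axis=0).round(3),'zmax',np.percentile(q[:,2],98).round(3))
    p2=p[145:215,150:300] if n=="top0" else p[170:250,180:300]
    cv2.imwrite(f"pics/{n}c.png",cv2.resize(p2,None,fx=5,fy=5,interpolation=cv2.INTER_CUBIC))
E
```

```text
top0
[  93   38  133   78 9787] cen [0.84  0.262 0.106] size [0.204 0.376 0.188] zmax 0.181
[ 277   46  108   88 8157] cen [ 0.806 -0.241  0.086] size [0.244 0.316 0.147] zmax 0.156
[243 122  13  12 113] cen [0.709 0.005 0.028] size [0.035 0.038 0.032] zmax 0.041
[167 137  63  11 294] cen [0.666 0.167 0.023] size [0.033 0.197 0.022] zmax 0.031
[326 138  10   8  19] cen [ 0.667 -0.256  0.015] size [0.023 0.029 0.006] zmax 0.018
[ 245  158   45   45 1426] cen [ 0.544 -0.052  0.077] size [0.14  0.139 0.129] zmax 0.137
[149 171  11   9  76] cen [0.558 0.302 0.035] size [0.023 0.024 0.042] zmax 0.055
[183 176  13  11 110] cen [0.539 0.194 0.029] size [0.032 0.035 0.033] zmax 0.044
[210 176  13  13 112] cen [0.538 0.11  0.029] size [0.039 0.038 0.032] zmax 0.043
[131 197  31  31 347] cen [0.444 0.326 0.024] size [0.094 0.094 0.024] zmax 0.032
[333 211  19  23 279] cen [ 0.41  -0.282  0.041] size [0.069 0.053 0.057] zmax 0.066
[228 216  13  14 137] cen [0.41  0.052 0.025] size [0.041 0.038 0.02 ] zmax 0.032
[344 255  36   3  72] cen [ 0.304 -0.346  0.027] size [0.007 0.108 0.02 ] zmax 0.035
[... 240 characters left out ...]
068 0.055 0.053] zmax 0.063
[ 193  185   59   61 1810] cen [ 0.55  -0.046  0.076] size [0.14  0.13  0.127] zmax 0.136
[275 221  15  13 160] cen [0.414 0.052 0.021] size [0.042 0.042 0.018] zmax 0.029
[   78   249   159   135 12897] cen [0.822 0.201 0.106] size [0.253 0.43  0.188] zmax 0.178
[247 252  14  16 181] cen [0.542 0.113 0.026] size [0.034 0.036 0.028] zmax 0.039
[197 269  49  63 471] cen [0.67  0.169 0.021] size [0.034 0.198 0.018] zmax 0.028
[262 276  15  18 201] cen [0.545 0.196 0.026] size [0.035 0.034 0.028] zmax 0.039
[314 290  40  36 477] cen [0.447 0.326 0.022] size [0.095 0.094 0.02 ] zmax 0.03
[281 313  12  18 172] cen [0.564 0.304 0.033] size [0.025 0.027 0.042] zmax 0.053
```

View pics/top0c.png

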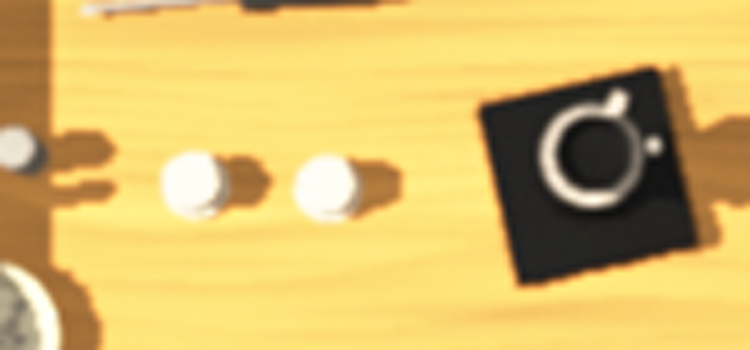

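The torch is at about (0.547, -0.049). In the crop the nib is at (617,100) and the post at (655,145), to the right. The lens is at about (0.542, 0.195). I'm moving above the lens now.

Emit:
{"op": "send_rows", "data": {"moves": [1,2.3,-3.1,0,0,0,-0.09,1,4.6,-6.2,0,0,0,-0.18,1,6.9,-9.3,0,0,0,-0.27,1,9.2,-12.4,0,0,0,-0.36,1,11.5,-15.5,0,0,0,-0.45]}}

```text
time: 0.52
position: [0.3791, 0.41, 0.2362]
tool_rot: [0.43, 0.903, -0.0, -0.0]
ft_force: [0.7, 0.1, -0.4]
grip_width: 0.0871
grip_force: 0.0
```

Emit:
{"op": "send_rows", "data": {"moves": [1,2.3,-3.1,0,0,0,-0.09,1,4.6,-6.2,0,0,0,-0.18,1,6.9,-9.3,0,0,0,-0.27,1,9.2,-12.4,0,0,0,-0.36,1,11.5,-15.5,0,0,0,-0.45]}}

```text
time: 0.93
position: [0.4943, 0.2548, 0.2362]
tool_rot: [0.621, 0.784, -0.0, -0.0]
ft_force: [0.3, 0.8, -0.3]
grip_width: 0.0867
grip_force: 0.0
```

Emit:
{"op": "send_rows", "data": {"moves": [1,2.3,-3.1,-1,0,0,-0.09,1,4.6,-6.2,-2,0,0,-0.18,1,4.7,-6.2,-2,0,0,-0.23,1,4.7,-6.2,-2,0,0,-0.23]}}

```text
time: 1.27
position: [0.5417, 0.1923, 0.2154]
tool_rot: [0.707, 0.707, -0.001, -0.001]
ft_force: [-0.2, 0.2, 0.3]
grip_width: 0.0873
grip_force: 0.0
```

```bash
python3 - <<'E'
from h import *
o=monitor.get_obs(); print(o['position'],o['tool_rot'],o['q'],o['ft_force'],o['moment'])
p,P,c=cloud("wrist"); cv2.imwrite("pics/w1.png",p); np.savez("w1.npz",p=p,P=P); print(c['hand_eye'],c['fovy'])
h=P[...,2]; m=(h>.008)&(h<.2)
k,l,s,ce=cv2.connectedComponentsWithStats(m.astype(np.uint8))
for i in range(1,k):
    if s[i,4]>60: q=P[l==i]; print(s[i],'cen',((np.percentile(q,1,axis=0)+np.percentile(q,99,axis=0))/2).round(4),np.ptp(q,axis=0).round(4))
E
```

```text
[0.54174685 0.19230931 0.21537486] [ 7.07146703e-01  7.07066262e-01 -7.17308935e-04 -5.72799784e-04] [1.46762589e-01 4.86305417e-01 1.58197217e+00 7.35977390e-05
 1.07514982e+00 1.46841287e-01] [-0.18781884  0.18320643  0.27290868] [-0.00864878  0.05315115 -0.01183412]
[[ 9.12700244e-04 -9.59096823e-01 -2.83076757e-01  7.78010229e-02]
 [ 9.99999580e-01  8.52700916e-04  3.35163940e-04  7.67759384e-05]
 [-8.00748604e-05 -2.83076944e-01  9.59097199e-01 -1.48184388e-01]
 [ 0.00000000e+00  0.00000000e+00  0.00000000e+00  1.00000000e+00]] 71.22821961726369
[  401     0   111   239 20875] cen [0.7496 0.2553 0.0828] [0.0213 0.2811 0.1572]
[ 127   12   84   91 3972] cen [0.4452 0.3278 0.0187] [0.0949 0.0934 0.0225]
[259  66  25  28 517] cen [0.5613 0.3039 0.0327] [0.0254 0.0256 0.0436]
[ 334  112   19  128 1176] cen [0.6661 0.186  0.0191] [0.0297 0.1717 0.0186]
[238 153  31  33 779] cen [0.5419 0.1992 0.0232] [0.0405 0.0369 0.03  ]
[238 213  28  33 752] cen [0.5397 0.1149 0.0231] [0.0388 0.0375 0.0299]
[ 211  282   80   33 1318] cen [ 0.5371 -0.0045  0.0159] [0.1214 0.049  0.0158]
```

View pics/w1.png

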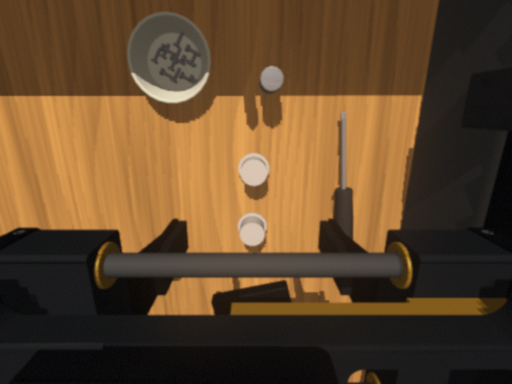

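The wrist view shows the lens at (253,168), the second cap at (252,228), the cell at (271,78) and the dish at (168,55). Next I'll fit the circle of the lens top.

```bash
cat >> h.py <<'E'
def topface(P,c,r,z0,z1):
    q=P.reshape(-1,3); q=q[np.isfinite(q[:,0])]
    q=q[(np.hypot(q[:,0]-c[0],q[:,1]-c[1])<r)&(q[:,2]>z0)&(q[:,2]<z1)]
    (a,b),rad=cv2.minEnclosingCircle((q[:,:2]*1e3).astype(np.float32)); 
    return len(q),np.round([a,b,rad],1),np.round(q.mean(0)*1e3,1)
E
python3 - <<'E'
from h import *
for n in("w1","top0","scene0"):
    P=np.load(n+".npz")["P"]
    for z in (.028,.034,.04): print(n,z,topface(P,(.542,.196),.04,z,.06))
    q=P.reshape(-1,3);print('shelf',np.nanmedian(q[(abs(q[:,0]-.5)<.03)&(abs(q[:,1]-.2)<.05)][:,2]))
E
```

```text
w1 0.028 (572, array([542.1, 197.1,  16.8]), array([542.1, 197.7,  35.8]))
w1 0.034 (553, array([542.1, 197. ,  16.8]), array([542.1, 197.3,  36. ]))
w1 0.04 (0, array([0., 0., 0.]), array([nan, nan, nan]))
shelf 0.295399041536602
top0 0.028 (95, array([539.5, 195.3,  16.7]), array([539.4, 195.1,  37.1]))
top0 0.034 (83, array([539.7, 195.4,  16.6]), array([539.6, 195.8,  37.9]))
top0 0.04 (15, array([542.7, 193.7,  13.9]), array([542.5, 194.8,  42.2]))
shelf 0.0003596588582199039
scene0 0.028 (152, array([543.5, 195.8,  17.8]), array([544.8, 197.1,  35.3]))
scene0 0.034 (112, array([544. , 195. ,  17.7]), array([544.3, 195.2,  36.5]))
scene0 0.04 (2, array([547. , 185.7,   4.7]), array([547. , 185.7,  40.3]))
shelf 4.2787082418124824e-05h.py:19: RuntimeWarning: Mean of empty slice.
  return len(q),np.round([a,b,rad],1),np.round(q.mean(0)*1e3,1)
  ret = um.true_divide(
```

Emit:
{"op": "send_rows", "data": {"moves": [1,0,0.5,-3.5,0,0,0,1,0,0.5,-7,0,0,0,1,0,0.5,-10.5,0,0,0,1,0,0.5,-14,0,0,0,1,0,0.5,-16.5,0,0,0]}}

```text
time: 1.73
position: [0.5384, 0.2009, 0.0493]
tool_rot: [0.704, 0.71, -0.001, -0.001]
ft_force: [0.4, 0.3, -0.5]
grip_width: 0.0873
grip_force: 0.0
```

Emit:
{"op": "send_rows", "data": {"moves": [1,0,0,-1.5,0,0,0,1,0,0,-2.2,0,0,0,1,0,0,-2.2,0,0,0,0.5,0,0,-2.2,0,0,0,0.1,0,0,-2.2,0,0,0], "grip_force": 12}}

```text
time: 2.15
position: [0.5416, 0.2003, 0.031]
tool_rot: [0.705, 0.709, 0.001, 0.001]
ft_force: [0.2, -0.6, 0.1]
grip_width: 0.0798
grip_force: 0.0
```

Emit:
{"op": "send_rows", "data": {"moves": [0.1,0,0,0,0,0,0,0.1,0,0,0,0,0,0,0.1,0,0,0,0,0,0,0.1,0,0,0,0,0,0]}}

```text
time: 2.48
position: [0.5412, 0.1996, 0.0302]
tool_rot: [0.705, 0.709, 0.0, 0.0]
ft_force: [0.6, 0.4, -0.9]
grip_width: 0.0546
grip_force: 0.0
```

Emit:
{"op": "send_rows", "data": {"moves": [0.1,0,0,0,0,0,0,0.1,0,0,0,0,0,0,0.1,0,0,0,0,0,0,0.1,0,0,0,0,0,0,0.1,0,0,0,0,0,0]}}

```text
time: 2.9
position: [0.5409, 0.1995, 0.0296]
tool_rot: [0.705, 0.709, 0.0, 0.0]
ft_force: [-0.3, -1.0, 0.0]
grip_width: 0.0335
grip_force: 12.0
```

```bash
python3 - <<'E'
from h import *
p,P,c=cloud("wrist"); o=monitor.get_obs(); print(o['time'],o['position'],o['ft_force'],o['grip_width'],o['grip_force'])
np.savez("w2.npz",p=p,P=P)
cv2.imwrite("pics/w2.png",p)
for i in range(3):
  cams.camera("wrist"); o=monitor.get_obs(); print(o['time'],o['position'])
print(topface(P,(.542,.197),.03,.03,.06),topface(P,(.542,.197),.03,.006,.06))
print(topface(P,(.540,.113),.03,.03,.06))
E
```

```text
2.95 [0.5409093  0.19953323 0.02956018] [-0.19507479  0.11688262  0.38354634] 0.03364453956497224 12.000091820955276
3.0 [0.54089713 0.19951303 0.0295888 ]
3.05 [0.54090446 0.19954833 0.02959794]
3.1 [0.54088522 0.19952244 0.02956   ]
(2272, array([542. , 206.9,  27. ]), array([541.6, 206.9,  39.6])) (3618, array([541.9, 206.9,  27. ]), array([541.3, 208.2,  31.4]))
(0, array([0., 0., 0.]), array([nan, nan, nan]))h.py:19: RuntimeWarning: Mean of empty slice.
  return len(q),np.round([a,b,rad],1),np.round(q.mean(0)*1e3,1)
  ret = um.true_divide(
```

View pics/w2.png

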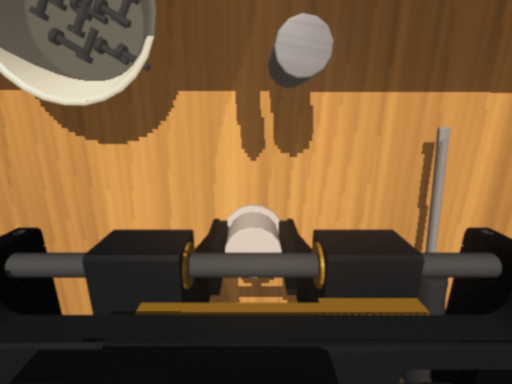

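The lens is held between the pads, visible at (253,230). I'll compute its in-hand offset from its front surface.

```bash
python3 - <<'E'
from h import *
z=np.load("w2.npz");P=z["P"]
w=P[200:256,225:283].reshape(-1,3)*1e3; x=w[:,0];y=w[:,1];h=w[:,2]
for a,b in((34.8,37.5),(28,34),(20,28),(11,18),(7.5,10)):
    m=(h>a)&(h<b)&(abs(x-541.5)<17)
    if m.sum()>10:
        q=w[m]; # circle fit of outer boundary
        f=q[abs(q[:,0]-541.5)<3]
        print(a,b,m.sum(),'y front',np.percentile(f[:,1],[2,50,98]).round(1),'x',q[:,0].min().round(1),q[:,0].max().round(1),np.median(h[m]).round(1))
# cell, dish positions check
print(topface(P,(.561,.304),.03,.045,.06))
P1=np.load("w1.npz")["P"];print(topface(P1,(.561,.304),.03,.045,.06))
E
```

```text
34.8 37.5 1098 y front [198.4 206.3 213.6] x 524.6 557.9 36.0
28 34 224 y front [213.  213.5 214.1] x 524.6 558.4 31.2
20 28 271 y front [212.9 213.5 214. ] x 524.5 558.4 24.0
11 18 207 y front [213.  213.5 217.1] x 524.5 558.0 14.4
7.5 10 242 y front [213.5 215.5 217.5] x 524.9 558.3 9.5
(3074, array([562. , 304.2,  13. ]), array([561.7, 304.3,  49.9]))
(469, array([561.7, 304.4,  12.9]), array([561.7, 304.3,  49.9]))
```

Emit:
{"op": "send_rows", "data": {"moves": [0.1,0,0,2,0,0,0,0.1,0,0,5.5,0,0,0,0.1,0,0,9,0,0,0,0.1,0,0,12.5,0,0,0,0.1,0,0,16,0,0,0]}}

```text
time: 3.52
position: [0.5401, 0.1995, 0.1907]
tool_rot: [0.705, 0.709, -0.001, -0.0]
ft_force: [0.5, -0.2, -0.8]
grip_width: 0.0337
grip_force: 12.0
```

Emit:
{"op": "send_rows", "data": {"moves": [0.1,0,-2.5,2.5,0,0,0,0.1,0,-5.2,5,0,0,0,0.1,0,-8,7.5,0,0,0,0.1,0,-11,10,0,0,0,0.1,0,-14,11,0,0,0]}}

```text
time: 3.93
position: [0.5419, 0.0586, 0.303]
tool_rot: [0.705, 0.709, 0.002, 0.002]
ft_force: [0.6, -0.1, -0.3]
grip_width: 0.0336
grip_force: 12.0
```

Emit:
{"op": "send_rows", "data": {"moves": [0.1,0,-3.2,0,0,0,0,0.1,0,-6.5,0,0,0,0,0.1,0,-9.8,0,0,0,0,0.1,0,-12.5,0,0,0,0,0.1,0,-13,0,0,0,0]}}

```text
time: 4.35
position: [0.5407, -0.0746, 0.2993]
tool_rot: [0.707, 0.707, -0.001, 0.001]
ft_force: [1.0, -0.5, -0.9]
grip_width: 0.0336
grip_force: 12.0
```

Emit:
{"op": "send_rows", "data": {"moves": [0.1,0,0,0,0,0,0,0.1,0,0,0,0,0,0,0.1,0,0,0,0,0,0,0.1,0,0,0,0,0,0,0.1,0,0,0,0,0,0]}}

```text
time: 4.77
position: [0.5407, -0.0691, 0.2995]
tool_rot: [0.705, 0.71, 0.0, -0.0]
ft_force: [0.9, -0.2, 0.4]
grip_width: 0.034
grip_force: 12.0
```

```bash
python3 - <<'E'
from h import *
p,P,c=cloud("wrist"); o=monitor.get_obs(); print(o['time'],o['position'],o['tool_rot'],o['ft_force'],o['moment'],o['grip_width'])
np.savez("w3.npz",p=p,P=P); cv2.imwrite("pics/w3.png",p)
for a,b in((.131,.140),(.118,.128),):
  print(a,topface(P,(.547,-.049),.055,a,b))
E
```

```text
4.8167 [ 0.54075677 -0.06923301  0.29955661] [ 7.04722545e-01  7.09482994e-01  4.10703883e-05 -1.18431755e-04] [0.91091666 0.59131501 0.44929415] [-0.07015754  0.0286825   0.01865008] 0.03355868907413266
0.131 (572, array([547.4, -51.7,  23.9]), array([547.4, -50.8, 135.5]))
0.118 (930, array([551.6, -55.3,  35.2]), array([549. , -50.9, 124.4]))
```

View pics/w3.png

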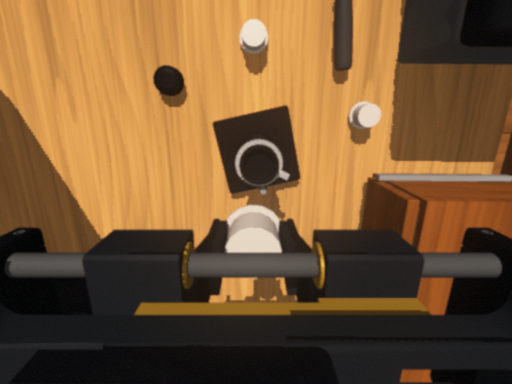

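The torch rim is at (261,160), the nib at (285,175) and the post at (263,190). The rim fit has radius 23.9 and height 135.5, which matches the given sizes.

```bash
python3 - <<'E'
from h import *
P=np.load("w3.npz")["P"].reshape(-1,3)*1e3
c=np.array([547.4,-51.7])
d=P[:,:2]-c; r=np.hypot(*d.T); a=np.degrees(np.arctan2(d[:,1],d[:,0]))
ring=P[(r>25)&(r<31)&(P[:,2]>119)&(P[:,2]<128)]; print('ring',cv2.minEnclosingCircle(ring[:,:2].astype(np.float32)),len(ring))
m=(r>32)&(r<44)&(P[:,2]>114)&(P[:,2]<128)
for lo,hi in((-110,-75),(-75,-10)):
    k=m&(a>lo)&(a<hi); print(k.sum(),P[k].mean(0).round(1),a[k].min(),a[k].max(),np.median(a[k]),r[k].min(),r[k].max())
st=P[(P[:,2]>15)&(P[:,2]<26)&(r<100)]
print(cv2.minAreaRect(st[:,:2].astype(np.float32)))
E
```

```text
ring ((547.9517822265625, -51.91563034057617), 30.3048038482666) 448
36 [553.  -86.5 121.9] -85.96964945005953 -75.01323226231746 -80.88852602936359 32.1381260603152 39.391458937232485
49 [579.8 -67.1 122.4] -74.71160907466742 -18.700001475417064 -24.302236228508395 32.12359767991591 40.57166723089223
((547.0406494140625, -51.72254943847656), (120.09171295166016, 120.0929183959961), 12.750463485717773)
```

Emit:
{"op": "send_rows", "data": {"moves": [0.1,0.6,2.0,-3,0,0,0,0.1,0.6,2.0,-6,0,0,0,0.1,0.6,2.0,-9,0,0,0,0.1,0.6,2.0,-12,0,0,0,0.1,0.6,2.0,-12.5,0,0,0]}}

```text
time: 5.23
position: [0.5435, -0.0487, 0.1701]
tool_rot: [0.705, 0.709, -0.002, -0.004]
ft_force: [-0.9, -0.2, 0.0]
grip_width: 0.0336
grip_force: 12.0
```

Emit:
{"op": "send_rows", "data": {"moves": [0.1,0,0,0,0,0,0,0.1,0,0,0,0,0,0,0.1,0,0,0,0,0,0,0.1,0,0,0,0,0,0,0.1,0,0,0,0,0,0]}}

```text
time: 5.65
position: [0.5478, -0.0507, 0.1762]
tool_rot: [0.705, 0.709, 0.001, 0.002]
ft_force: [-0.5, 0.4, -0.7]
grip_width: 0.0334
grip_force: 12.0
```

```bash
python3 - <<'E'
from h import *
o=monitor.get_obs(); print(o['time'],o['position'],o['tool_rot'],o['ft_force'],o['moment'],o['grip_width'])
E
```

```text
5.65 [ 0.54778993 -0.05071005  0.17622151] [0.70533047 0.70887659 0.00079931 0.0015066 ] [-0.46634429  0.41463726 -0.66268536] [-0.07167264  0.09795522  0.0178687 ] 0.03336752749222668
```

Emit:
{"op": "send_rows", "data": {"moves": [0.1,0,0,-0.3,0,0,0,0.1,0,0,-0.6,0,0,0,0.1,0,0,-0.6,0,0,0,0.1,0,0,-0.6,0,0,0,0.1,0,0,-0.6,0,0,0]}}

```text
time: 6.07
position: [0.5467, -0.0504, 0.1684]
tool_rot: [0.705, 0.709, -0.0, -0.0]
ft_force: [-0.5, 0.6, -0.3]
grip_width: 0.0337
grip_force: 12.0
```

Emit:
{"op": "send_rows", "data": {"moves": [0.1,0,0,0,0,0,0,0.1,0,0,0,0,0,0,0.1,0,0,0,0,0,0,0.1,0,0,0,0,0,0]}}

```text
time: 6.4
position: [0.5468, -0.0504, 0.1686]
tool_rot: [0.705, 0.709, 0.0, 0.0]
ft_force: [-0.2, -0.4, -0.8]
grip_width: 0.0334
grip_force: 12.0
```

```bash
python3 - <<'E'
from h import *
p,P,c=cloud("wrist"); o=monitor.get_obs(); print(o['time'],o['position'],o['tool_rot'],o['ft_force'],o['moment'])
w=P[195:256,220:288].reshape(-1,3)*1e3; T=o['position']*1e3; w=w[(np.hypot(w[:,0]-T[0],w[:,1]-T[1])<24)]
for a in range(-20,14,4):
    f=w[(w[:,2]>T[2]+a)&(w[:,2]<T[2]+a+4)&(abs(w[:,0]-T[0]-.5)<4)]
    if len(f)>5: print(a,len(f),np.percentile(f[:,1]-T[1],[2,50,98]).round(1))
cv2.imwrite("pics/w4.png",p)
E
```

```text
6.45 [ 0.54681165 -0.0504241   0.16856938] [ 7.05320316e-01  7.08888744e-01 -1.37991357e-05  2.49126104e-05] [-0.27017726  0.61121614 -0.13051498] [-0.03394442  0.00858099 -0.02745992]
-20 82 [13.6 15.6 18. ]
-16 31 [13.4 13.9 14.6]
-12 26 [13.5 13.9 14.3]
-8 29 [13.5 13.9 14.5]
-4 36 [13.4 13.9 14.5]
0 42 [13.1 13.9 14.4]
4 358 [-1.   6.8 14.1]
```

View pics/w4.png

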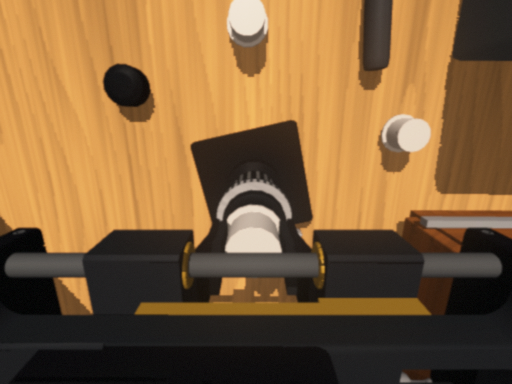

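The lens is above the rim, with its in-hand offset confirmed at -3 mm in y. I'll correct y by +1.6 mm and lower it.

Emit:
{"op": "send_rows", "data": {"moves": [0.1,0,0.16,0,0,0,0,0.1,0,0.16,-0.2,0,0,0,0.1,0,0.16,-0.4,0,0,0,0.1,0,0.16,-0.6,0,0,0,0.1,0,0.16,-0.7,0,0,0]}}

```text
time: 6.87
position: [0.5466, -0.0487, 0.1611]
tool_rot: [0.705, 0.709, -0.0, -0.0]
ft_force: [0.8, -0.5, -0.7]
grip_width: 0.0336
grip_force: 12.0
```

Emit:
{"op": "send_rows", "data": {"moves": [0.1,0,0,-0.1,0,0,0,0.1,0,0,-0.2,0,0,0,0.1,0,0,-0.3,0,0,0,0.1,0,0,-0.3,0,0,0,0.1,0,0,-0.3,0,0,0]}}

```text
time: 7.28
position: [0.5468, -0.0489, 0.1586]
tool_rot: [0.705, 0.709, 0.0, 0.0]
ft_force: [0.0, 0.4, 0.1]
grip_width: 0.0336
grip_force: 12.0
```

```bash
python3 - <<'E'
from h import *
o=monitor.get_obs(); print(o['time'],o['position'],o['tool_rot'],o['ft_force'],o['moment'])
E
```

```text
7.2833 [ 0.54684286 -0.04886034  0.15858448] [7.05336608e-01 7.08872528e-01 3.02400290e-05 8.80580255e-05] [0.03402744 0.36271015 0.05876129] [-0.08742929  0.05374973 -0.01385564]
```

Emit:
{"op": "send_rows", "data": {"moves": [0.1,0,0,-0.05,0,0,0,0.1,0,0,-0.1,0,0,0,0.1,0,0,-0.1,0,0,0,0.1,0,0,-0.1,0,0,0]}}

```text
time: 7.62
position: [0.5469, -0.0489, 0.1585]
tool_rot: [0.705, 0.709, 0.0, 0.0]
ft_force: [-1.5, -0.1, 6.0]
grip_width: 0.0334
grip_force: 12.0
```

```bash
python3 - <<'E'
from h import *
o=monitor.get_obs(); print(o['time'],o['position'],o['tool_rot'],o['ft_force'],o['moment'])
E
```

```text
7.6167 [ 0.54686339 -0.04887051  0.15848908] [7.05322279e-01 7.08886737e-01 8.76640975e-05 2.64063562e-04] [-1.4930793  -0.09005403  6.01652508] [-0.06933852  0.36263388 -0.01597568]
```

It is home: 6 N of contact at z 0.1585. Now I'll release, rise and look.

Emit:
{"op": "send_rows", "data": {"moves": [0.1,0,0,0.08,0,0,0,0.6,0,0,0.08,0,0,0,1,0,0,0.08,0,0,0,1,0,0,0.08,0,0,0,1,0,0,0.08,0,0,0]}}

```text
time: 8.03
position: [0.5467, -0.0488, 0.1581]
tool_rot: [0.705, 0.709, -0.0, -0.0]
ft_force: [-0.4, 0.5, -0.8]
grip_width: 0.0524
grip_force: 0.0
```

Emit:
{"op": "send_rows", "data": {"moves": [1,0,0,0,0,0,0,1,0,0,0,0,0,0,1,0,0,0,0,0,0,1,0,0,0,0,0,0,1,0,0,0,0,0,0]}}

```text
time: 8.45
position: [0.5468, -0.0488, 0.1583]
tool_rot: [0.705, 0.709, -0.0, -0.0]
ft_force: [-0.5, 0.2, -0.8]
grip_width: 0.0836
grip_force: 0.0
```

Emit:
{"op": "send_rows", "data": {"moves": [1,0,0,2,0,0,0,1,0,0,5,0,0,0,1,0,0,8,0,0,0,1,0,-1,11,0,0,0,1,0,-2,12.5,0,0,0]}}

```text
time: 8.87
position: [0.5482, -0.069, 0.2872]
tool_rot: [0.705, 0.709, 0.001, 0.003]
ft_force: [-0.1, -0.1, -0.4]
grip_width: 0.0867
grip_force: 0.0
```

Emit:
{"op": "send_rows", "data": {"moves": [1,0,0,0,0,0,0,1,0,0,0,0,0,0,1,0,0,0,0,0,0,1,0,0,0,0,0,0,1,0,0,0,0,0,0]}}

```text
time: 9.28
position: [0.5458, -0.0681, 0.2817]
tool_rot: [0.705, 0.709, -0.001, -0.002]
ft_force: [0.4, 0.0, 0.4]
grip_width: 0.0868
grip_force: 0.0
```

```bash
python3 - <<'E'
from h import *
p,P,c=cloud("wrist"); o=monitor.get_obs(); print(o['time'],o['position'],o['tool_rot'],o['ft_force'],o['grip_width'])
np.savez("w5.npz",p=p,P=P); cv2.imwrite("pics/w5.png",cv2.resize(p[90:230,190:330],None,fx=4,fy=4))
print('lens top',topface(P,(.547,-.0517),.03,.155,.175))
P=P.reshape(-1,3)*1e3
c=np.array([547.2,-51.7])
d=P[:,:2]-c; r=np.hypot(*d.T); a=np.degrees(np.arctan2(d[:,1],d[:,0]))
m=(r>32)&(r<44)&(P[:,2]>117)&(P[:,2]<128)
for lo,hi in((-110,-65),(-60,10)):
    k=m&(a>lo)&(a<hi); print(k.sum(),P[k].mean(0).round(1),a[k].min(),a[k].max(),np.median(a[k]),r[k].min(),r[k].max())
E
```

```text
9.3333 [ 0.54606991 -0.06822237  0.28189207] [ 7.05204397e-01  7.09002359e-01 -6.20204913e-04 -1.42424576e-03] [-0.0954877  -1.03925194  0.43292084] 0.08708074776285261
lens top (879, array([546.7, -51.3,  16.9]), array([546.8, -50.5, 164.7]))
42 [553.2 -86.6 122.2] -86.52647646292218 -74.1487451057806 -80.3560272899299 32.00250907929938 40.270133656730984
52 [580.1 -66.8 122.5] -32.15730770935046 -18.65894965283844 -24.640274812244282 32.19557536198431 40.711239208193575
```

View pics/w5.png

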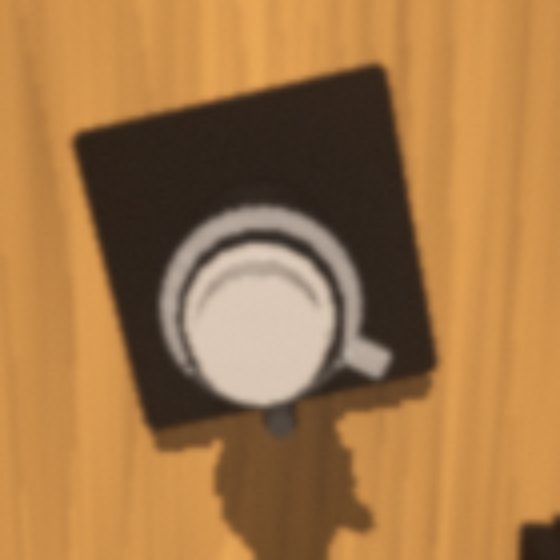

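The lens is home, with its top at 164.7 mm and centre at (546.7,-51.3). The nib is at -25° and the post at -80.4°, so the turn to contact is about 0.75 rad. I'll grip the ring with the closing line at +35°.

Emit:
{"op": "send_rows", "data": {"moves": [1,0,0.6,0,0,0,0.12,1,0.1,1.2,0,0,0,0.24,1,0.1,1.65,0,0,0,0.36,1,0.1,1.65,0,0,0,0.48,1,0.1,1.65,0,0,0,0.6]}}

```text
time: 9.75
position: [0.5474, -0.0516, 0.2824]
tool_rot: [0.461, 0.887, -0.0, -0.001]
ft_force: [1.2, -0.5, 0.4]
grip_width: 0.0869
grip_force: 0.0
```

Emit:
{"op": "send_rows", "data": {"moves": [1,0,0,-1,0,0,0,1,0,0,-3,0,0,0,1,0,0,-5,0,0,0,1,0,0,-7,0,0,0,1,0,0,-8,0,0,0]}}

```text
time: 10.17
position: [0.5458, -0.0517, 0.2]
tool_rot: [0.466, 0.885, -0.001, -0.003]
ft_force: [0.7, 0.1, -0.6]
grip_width: 0.0869
grip_force: 0.0
```

Emit:
{"op": "send_rows", "data": {"moves": [1,0,0,0,0,0,0,1,0,0,0,0,0,0,1,0,0,0,0,0,0,1,0,0,0,0,0,0,1,0,0,0,0,0,0]}}

```text
time: 10.58
position: [0.5485, -0.0525, 0.2044]
tool_rot: [0.464, 0.886, 0.0, 0.001]
ft_force: [0.6, 0.4, 0.6]
grip_width: 0.0868
grip_force: 0.0
```

```bash
cat > st.py <<'E'
from h import *
import sys
n=int(sys.argv[1]) if len(sys.argv)>1 else 0
L=[monitor.get_obs()]
for i in range(n): cams.camera("wrist"); L.append(monitor.get_obs())
o=L[-1]; y=R.from_quat(o['tool_rot']).apply([0,1,0])
print(o['time'],(o['position']*1e3).round(1),'yaw',np.degrees(np.arctan2(y[1],y[0])).round(2),'tilt z',R.from_quat(o['tool_rot']).apply([0,0,1]).round(4),'q6',o['q'][5].round(2),'w',o['grip_width'],o['grip_force'])
print('F',np.mean([l['ft_force'] for l in L],0).round(2),'M',np.mean([l['moment'] for l in L],0).round(3),'std',np.std([l['moment'][2] for l in L]).round(3))
E
python3 st.py 4
```

```text
10.7833 [548.  -52.4 203.9] yaw 34.66 tilt z [ 1.e-03 -3.e-04 -1.e+00] q6 -0.9 w 0.08689688090788973 0.0
F [ 0.19 -0.1   0.11] M [-0.053  0.005 -0.016] std 0.025
```

Emit:
{"op": "send_rows", "data": {"moves": [1,-0.1,0.08,-1.5,0,0,0,1,-0.1,0.08,-3,0,0,0,1,-0.1,0.08,-4.5,0,0,0,1,-0.1,0.08,-6,0,0,0,1,-0.1,0.08,-6.5,0,0,0]}}

```text
time: 11.2
position: [0.5457, -0.0512, 0.1367]
tool_rot: [0.464, 0.886, -0.0, -0.002]
ft_force: [-1.0, 0.6, 0.2]
grip_width: 0.0871
grip_force: 0.0
```

Emit:
{"op": "send_rows", "data": {"moves": [1,0,0,0,0,0,0,1,0,0,0,0,0,0,1,0,0,0,0,0,0,1,0,0,0,0,0,0,1,0,0,0,0,0,0]}}

```text
time: 11.62
position: [0.5474, -0.0517, 0.1392]
tool_rot: [0.464, 0.886, 0.0, 0.001]
ft_force: [0.8, 0.5, 0.3]
grip_width: 0.0871
grip_force: 0.0
```

```bash
python3 st.py 4
```

```text
11.8167 [546.9 -51.6 138.7] yaw 34.66 tilt z [ 6.e-04 -2.e-04 -1.e+00] q6 -0.9 w 0.08681426623334244 0.0
F [-0.09 -0.04  0.03] M [-0.046  0.019 -0.001] std 0.015
```

Emit:
{"op": "send_rows", "data": {"moves": [1,0,0,-0.3,0,0,0,1,0,0,-0.6,0,0,0,1,0,0,-0.9,0,0,0,1,0,0,-1.0,0,0,0,1,0,0,-1.0,0,0,0]}}

```text
time: 12.23
position: [0.5464, -0.0514, 0.1277]
tool_rot: [0.464, 0.886, -0.0, -0.001]
ft_force: [-0.3, 0.0, 0.5]
grip_width: 0.0869
grip_force: 0.0
```

Emit:
{"op": "send_rows", "data": {"moves": [0.72,0,0,0,0,0,0,0.72,0,0,0,0,0,0,0.72,0,0,0,0,0,0,0.72,0,0,0,0,0,0,0.72,0,0,0,0,0,0], "grip_force": 5}}

```text
time: 12.65
position: [0.5469, -0.0515, 0.1285]
tool_rot: [0.464, 0.886, 0.0, 0.0]
ft_force: [0.5, 0.3, 0.3]
grip_width: 0.0653
grip_force: 0.0
```

Emit:
{"op": "send_rows", "data": {"moves": [0.6,0,0,0,0,0,0,0.6,0,0,0,0,0,0,0.6,0,0,0,0,0,0,0.6,0,0,0,0,0,0,0.6,0,0,0,0,0,0]}}

```text
time: 13.07
position: [0.5471, -0.0513, 0.1284]
tool_rot: [0.464, 0.886, 0.0, 0.0]
ft_force: [1.6, 0.7, -0.1]
grip_width: 0.0579
grip_force: 5.0
```

```bash
python3 st.py 4
```

```text
13.2667 [547.1 -51.3 128.4] yaw 34.66 tilt z [ 7.e-04  3.e-04 -1.e+00] q6 -0.9 w 0.05786296377647688 4.999939575791359
F [ 1.87  1.45 -0.14] M [ 0.282 -0.227  0.023] std 0.015
```

Emit:
{"op": "send_rows", "data": {"moves": [0.5,0.03,0.02,0,0,0,0,0.5,0.03,0.02,0,0,0,0,0.5,0.03,0.02,0,0,0,-0.04,0.5,0.03,0.02,0,0,0,-0.1,0.5,0.03,0.02,0,0,0,-0.16], "grip_force": 22}}

```text
time: 13.68
position: [0.5472, -0.0513, 0.1284]
tool_rot: [0.535, 0.845, 0.0, 0.0]
ft_force: [2.1, 2.1, 0.6]
grip_width: 0.057
grip_force: 22.0
```

```bash
python3 st.py 3
```

```text
13.8333 [547.2 -51.3 128.4] yaw 25.55 tilt z [ 3.e-04  1.e-04 -1.e+00] q6 -0.74 w 0.057085333518676416 22.00029194355011
F [1.54 1.75 0.31] M [ 0.249 -0.241 -0.016] std 0.073
```

Emit:
{"op": "send_rows", "data": {"moves": [0.5,0,0,0,0,0,-0.06,0.5,0,0,0,0,0,-0.12,0.5,0,0,0,0,0,-0.18,0.5,0,0,0,0,0,-0.24,0.5,0,0,0,0,0,-0.3]}}

```text
time: 14.25
position: [0.5474, -0.0513, 0.1284]
tool_rot: [0.654, 0.756, 0.0, 0.0]
ft_force: [1.7, 3.2, -0.3]
grip_width: 0.0575
grip_force: 22.0
```

```bash
python3 st.py 3
```

```text
14.4 [547.4 -51.3 128.4] yaw 8.42 tilt z [ 7.e-04  2.e-04 -1.e+00] q6 -0.44 w 0.05723017220164282 22.000190913677216
F [2.04 2.15 0.23] M [ 0.294 -0.331 -0.024] std 0.042
```

```bash
cat > nib.py <<'E'
from h import *
for n in ("wrist","top","scene"):
    p,P,_=cloud(n); P=P.reshape(-1,3)*1e3; d=P[:,:2]-[547.1,-51.6]; r=np.hypot(*d.T); a=np.degrees(np.arctan2(d[:,1],d[:,0]))
    m=(r>31.5)&(r<43)&(P[:,2]>115)&(P[:,2]<128)
    print(n,np.histogram(a[m],np.arange(-180,181,10))[0],topface(P/1e3,(.547,-.0517),.02,.155,.175))
E
python3 nib.py
```

```text
wrist [  0   0   0   0   0   0   0   0   0   0   0   0   0   7   0   0   0   0
   0   0 108   0   0   0   0   0   0   0   0   0   0   0   0   0  28  75] (2066, array([547. , -51.3,  17.3]), array([547. , -51.8, 163.9]))
top [0 0 0 0 0 0 0 0 0 0 0 0 0 0 0 0 0 0 0 0 0 0 0 0 0 0 0 0 0 0 0 0 0 0 0 0] (0, array([0., 0., 0.]), array([nan, nan, nan]))
scene [ 0  0  0  0  0  0  0  0  0  0  0  0  0  0  0  0  0  2  5  3 10  0  1  0
  0  0  0  0  0  0  0  0  0  0  1  8] (78, array([547.2, -50.5,  18.8]), array([548.7, -47.6, 163.6]))h.py:19: RuntimeWarning: Mean of empty slice.
  return len(q),np.round([a,b,rad],1),np.round(q.mean(0)*1e3,1)
  ret = um.true_divide(
```

Emit:
{"op": "send_rows", "data": {"moves": [0.5,0,0,0,0,0,-0.05,0.5,0,0,0,0,0,-0.1,0.5,0,0,0,0,0,-0.14,0.5,0,0,0,0,0,-0.18,0.5,0,0,0,0,0,-0.18]}}

```text
time: 14.97
position: [0.5475, -0.0513, 0.1284]
tool_rot: [0.719, 0.695, 0.0, 0.0]
ft_force: [3.3, 2.3, 0.3]
grip_width: 0.0574
grip_force: 22.0
```

```bash
python3 st.py 3
```

```text
15.1167 [547.5 -51.2 128.4] yaw -1.94 tilt z [ 9.e-04  1.e-04 -1.e+00] q6 -0.26 w 0.05678980498209918 21.99992537498474
F [2.95 2.62 0.11] M [ 0.461 -0.465 -0.037] std 0.03
```

Emit:
{"op": "send_rows", "data": {"moves": [0.5,0,0,0,0,0,-0.015,0.5,0,0,0,0,0,-0.03,0.5,0,0,0,0,0,-0.04,0.5,0,0,0,0,0,-0.04]}}

```text
time: 15.45
position: [0.5475, -0.0513, 0.1284]
tool_rot: [0.733, 0.68, 0.0, 0.0]
ft_force: [3.6, 2.8, -0.2]
grip_width: 0.0569
grip_force: 22.0
```

```bash
python3 st.py 4
```

```text
15.65 [547.6 -51.3 128.5] yaw -4.34 tilt z [ 1.1e-03  1.0e-04 -1.0e+00] q6 -0.22 w 0.05723421281521887 22.00002819299698
F [ 3.94  3.13 -0.6 ] M [ 0.535 -0.579 -0.03 ] std 0.035
```

Emit:
{"op": "send_rows", "data": {"moves": [0.5,0.05,0.04,0,0,0,0,0.5,0.05,0.04,0,0,0,-0.01,0.5,0.05,0.04,0,0,0,-0.02,0.5,0.05,0.04,0,0,0,-0.03,0.5,0.05,0.04,0,0,0,-0.03]}}

```text
time: 16.07
position: [0.5476, -0.0512, 0.1284]
tool_rot: [0.743, 0.669, -0.0, 0.0]
ft_force: [2.7, 0.8, 1.2]
grip_width: 0.0572
grip_force: 22.0
```

```bash
python3 st.py 4
```

```text
16.2667 [547.6 -51.2 128.4] yaw -6.03 tilt z [ 0.e+00 -4.e-04 -1.e+00] q6 -0.19 w 0.05722563220514624 22.000025510787964
F [2.26 0.32 0.81] M [ 0.005 -0.34  -0.055] std 0.054
```

Emit:
{"op": "send_rows", "data": {"moves": [0.5,0,0,0,0,0,-0.01,0.5,0,0,0,0,0,-0.02,0.5,0,0,0,0,0,-0.02,0.5,0,0,0,0,0,-0.02]}}

```text
time: 16.6
position: [0.5476, -0.0512, 0.1284]
tool_rot: [0.75, 0.662, -0.0, 0.0]
ft_force: [1.9, -0.4, 2.2]
grip_width: 0.0574
grip_force: 22.0
```

```bash
python3 st.py 4
```

```text
16.8 [547.6 -51.2 128.4] yaw -7.16 tilt z [ 0.e+00 -4.e-04 -1.e+00] q6 -0.17 w 0.05714541495987791 22.000141739845276
F [ 1.89 -1.03  1.57] M [-0.298 -0.274 -0.069] std 0.042
```

Emit:
{"op": "send_rows", "data": {"moves": [0.5,0,0,0,0,0,-0.01,0.5,0,0,0,0,0,-0.015,0.5,0,0,0,0,0,-0.015]}}

```text
time: 17.05
position: [0.5477, -0.0512, 0.1284]
tool_rot: [0.755, 0.656, -0.0, 0.0]
ft_force: [1.8, -2.4, 2.3]
grip_width: 0.057
grip_force: 22.0
```

```bash
python3 st.py 4
```

```text
17.25 [547.7 -51.2 128.4] yaw -7.99 tilt z [ 1.e-04 -5.e-04 -1.e+00] q6 -0.16 w 0.05722016439185464 22.000261545181274
F [ 1.54 -2.11  1.89] M [-0.456 -0.196  0.18 ] std 0.014
```

Emit:
{"op": "send_rows", "data": {"moves": [0.5,0,0,0,0,0,-0.01,0.5,0,0,0,0,0,-0.015,0.5,0,0,0,0,0,-0.015]}}

```text
time: 17.5
position: [0.5477, -0.0511, 0.1284]
tool_rot: [0.759, 0.651, -0.0, 0.0]
ft_force: [1.6, -2.0, 2.5]
grip_width: 0.0572
grip_force: 22.0
```

```bash
python3 st.py 4
```

```text
17.7 [547.7 -51.1 128.4] yaw -8.85 tilt z [ 1.e-04 -5.e-04 -1.e+00] q6 -0.14 w 0.057032648948301554 22.000098824501038
F [ 1.58 -2.93  2.1 ] M [-0.594 -0.22   0.493] std 0.036
```

The nib met the post at a yaw of about -7.6°. The moment is now 0.49 N m, or roughly 13 N at the post. I'll ease back slightly and hold.

Emit:
{"op": "send_rows", "data": {"moves": [0.5,0,0,0,0,0,0.003,0.5,0,0,0,0,0,0.003,0.5,0,0,0,0,0,0.003,0.5,0,0,0,0,0,0.003,0.5,0,0,0,0,0,0.003]}}

```text
time: 18.12
position: [0.5477, -0.0511, 0.1284]
tool_rot: [0.759, 0.651, -0.0, 0.0]
ft_force: [2.0, -4.4, 2.1]
grip_width: 0.0572
grip_force: 22.0
```

```bash
python3 st.py 8
```

```text
18.5167 [547.7 -51.1 128.4] yaw -8.71 tilt z [ 2.e-04 -3.e-04 -1.e+00] q6 -0.14 w 0.05716576752697129 22.00023740530014
F [ 1.83 -4.05  2.27] M [-0.857 -0.225  0.399] std 0.024
```

Emit:
{"op": "send_rows", "data": {"moves": [0.5,0,0,0,0,0,0,0.5,0,0,0,0,0,0,0.5,0,0,0,0,0,0,0.5,0,0,0,0,0,0,0.5,0,0,0,0,0,0]}}

```text
time: 18.93
position: [0.5477, -0.0511, 0.1284]
tool_rot: [0.759, 0.651, -0.0, 0.0]
ft_force: [0.6, -4.0, 1.6]
grip_width: 0.0571
grip_force: 22.0
```

```bash
python3 st.py 8
```

```text
19.3333 [547.7 -51.1 128.4] yaw -8.71 tilt z [ 2.e-04 -3.e-04 -1.e+00] q6 -0.14 w 0.05718040604150053 22.00040638446808
F [ 1.16 -4.59  2.29] M [-0.909 -0.229  0.395] std 0.033
```

The press held steady at 0.40 N m, about 10–12 N, for over 1.5 s. Next I'll unload, open and rise.

Emit:
{"op": "send_rows", "data": {"moves": [0.5,0,0,0,0,0,0.006,0.5,0,0,0,0,0,0.012,0.66,0,0,0,0,0,0.012,0.8,0,0,0,0,0,0.012,1,0,0,0,0,0,0.012]}}

```text
time: 19.75
position: [0.5458, -0.0494, 0.1276]
tool_rot: [0.756, 0.655, -0.0, -0.003]
ft_force: [-0.4, 0.2, 0.1]
grip_width: 0.0642
grip_force: 0.0
```

Emit:
{"op": "send_rows", "data": {"moves": [1,0,0,0,0,0,0,1,0,0,0,0,0,0,1,0,0,0,0,0,0,1,0,0,0,0,0,0,1,0,0,0,0,0,0]}}

```text
time: 20.17
position: [0.5473, -0.0506, 0.1282]
tool_rot: [0.755, 0.656, -0.0, -0.0]
ft_force: [-0.2, 0.1, -1.1]
grip_width: 0.0861
grip_force: 0.0
```

Emit:
{"op": "send_rows", "data": {"moves": [1,0,0,2,0,0,0,1,0,0,5,0,0,0,1,0,0,8,0,0,0,1,0,0,11,0,0,0,1,0,-1.5,14,0,0,0]}}

```text
time: 20.58
position: [0.5467, -0.0638, 0.2695]
tool_rot: [0.754, 0.657, 0.0, -0.001]
ft_force: [0.5, 0.9, -0.6]
grip_width: 0.0873
grip_force: 0.0
```

Emit:
{"op": "send_rows", "data": {"moves": [1,0,0,1,0,0,0,1,0,-1,2,0,0,0,1,0,-1,2,0,0,0,1,0,-1,2,0,0,0,1,0,-1,2,0,0,0]}}

```text
time: 21.0
position: [0.5464, -0.0755, 0.2865]
tool_rot: [0.755, 0.656, -0.001, -0.002]
ft_force: [0.2, -0.2, -0.9]
grip_width: 0.0871
grip_force: 0.0
```

```bash
python3 st.py 6; python3 - <<'E'
from h import *
p,P,_=cloud("wrist"); print('lens top',topface(P,(.547,-.0517),.03,.155,.175))
cv2.imwrite("pics/w6.png",cv2.resize(p[90:230,190:330],None,fx=4,fy=4))
P=P.reshape(-1,3)*1e3; d=P[:,:2]-[547.2,-51.7]; r=np.hypot(*d.T); a=np.degrees(np.arctan2(d[:,1],d[:,0]))
m=(r>32.5)&(r<43)&(P[:,2]>117)&(P[:,2]<128); h,e=np.histogram(a[m],np.arange(-110,-20,3)); print(list(zip(e,h)))
E
```

```text
21.3 [547.3 -75.6 287.6] yaw -8.0 tilt z [-1.5e-03  6.0e-04 -1.0e+00] q6 -0.2 w 0.08718453273445581 0.0
F [-0.02 -0.2   0.04] M [-0.065  0.052 -0.011] std 0.031
lens top (854, array([546.8, -51.5,  17. ]), array([547. , -50.6, 164.8]))
[(np.int64(-110), np.int64(0)), (np.int64(-107), np.int64(0)), (np.int64(-104), np.int64(0)), (np.int64(-101), np.int64(0)), (np.int64(-98), np.int64(0)), (np.int64(-95), np.int64(0)), (np.int64(-92), np.int64(0)), (np.int64(-89), np.int64(1)), (np.int64(-86), np.int64(10)), (np.int64(-83), np.int64(7)), (np.int64(-80), np.int64(9)), (np.int64(-77), np.int64(9)), (np.int64(-74), np.int64(10)), (np.int64(-71), np.int64(10)), (np.int64(-68), np.int64(10)), (np.int64(-65), np.int64(11)), (np.int64(-62), np.int64(5)), (np.int64(-59), np.int64(0)), (np.int64(-56), np.int64(0)), (np.int64(-53), np.int64(0)), (np.int64(-50), np.int64(0)), (np.int64(-47), np.int64(0)), (np.int64(-44), np.int64(0)), (np.int64(-41), np.int64(0)), (np.int64(-38), np.int64(0)), (np.int64(-35), np.int64(0)), (np.int64(-32), np.int64(0)), (np.int64(-29), np.int64(0)), (np.int64(-26), np.int64(0))]
```

View pics/w6.png

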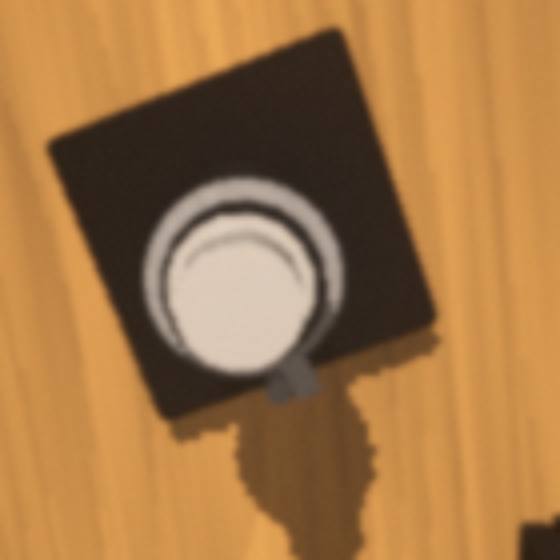

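The nib at (303,375) rests against the post at (278,387), and the lens is home with its top at 164.8 mm. I'm handing in.

```bash
python3 -c "
from rig import workorder
print(workorder.hand_in())"
```

```text
the job is handed in; nothing more can be done
None
```

I handed the job in at about 21 s of the 72 s allowed, with no verdict returned: the lens is home and released, the nib rests against the post after a steady press of over 1.5 s at about 10–12 N (estimated from the wrist moment), and the ring is let go.

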